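Park the tools in the nests of their size

ROBOT

A 6-joint arm with a two-finger parallel gripper is mounted at the origin on the work surface. World frame = base frame: x ahead of the robot, y to its left, z up, the work surface at z = 0. Lengths are in mm, angles in rad, forces in N, time in s.
With the tool pointing down it reaches from about 275 to 1000 mm from the base axis. Payload 8.4 kg.
Tool frame: the origin (TCP) lies midway between the tips of the shut fingers; the grasp point (between the pads) lies 19 mm behind it; z points along the fingers, y is the line along which they close (so a half turn about z gives the same grasp; the last joint's range is limited). The gripper opens to 85 mm and grips with 20 to 120 N. Pads are 22 mm wide; open, the fingers measure 114 mm over their backs; the gripper's body (76 mm by 85 mm) begins 54 mm behind the grasp point. The pads swing forward as they close: fully open they stand 13 mm farther back than shut.
Start: joints at [-1.106, 0.353, 1.633, -0, 1.155, -0.002], TCP at [281.268, -558.136, 231.281] pointing down, gripper open.
Joint ranges: [-2.63, 2.63], [-0.92, 2.1], [0.06, 2.66], [-1.3, 4.44], [0, 2.69], [-3.02, 3.02]. Speed limits (rad/s): [2.22, 2.22, 2.79, 3.14, 3.14, 3.14].

INTERFACE

Orientations are given as [roll, pitch, yaw] about the fixed x, y, z axes, in that order (R = Rz(yaw) Ry(pitch) Rx(roll)).
In Python, from rig import monitor, imaging, r gives the robot as it stands.
- The arm moves only by the tool drive_tool, never from a script. Its argument "plan" is a list of rows, each an object of numbers: "x", "y", "z": the shift along the tool's x, y, z in units of 50 mm (1.0 is 50 mm); "ax", "ay", "az": the turn, a rotation vector about the tool's x, y, z in units of 6 degrees (1.0 is 6 degrees); "hand": the finger opening in mm, from 0 to 85.4. In form: [{"x": .., "y": .., "z": .., "ax": .., "ay": .., "az": .., "hand": ..}, ...]. A call has 1 to 8 rows; each row is the pose to reach, as a shift and turn from the pose commanded when the call began, along the tool's axes at that moment; what a row does not reach only later rows make up. A row lasts 1/10 s, in which the tool goes at most 50 mm and 8.59 degrees, less where a joint would pass 70% of its speed; a pose out of reach is approached as far as the arm can. A call with a gripper value outside its range is refused whole. The fingers move at their own pace and stop on an object; "grip_force" is the grip in N (left out, the last holds). Time passes only in rows, so rows that repeat a pose let the fingers close. It gives the time, the measured TCP pose, the force, the opening and the grip force at its end, in the units of the state.
- monitor.sense(): the state, without advancing time (a new reading comes with each control period).
- imaging.grab_frame(name): name is "side" or "top" or "wrist"; returns the picture (384x512x3 uint8, red, green, blue); there is no depth.
- imaging.camera_info(name): a dict with "mtx" (3x3 intrinsics, pixels), "R" (3x3) and "t" (3): a world point X has camera coordinates R X + t. Camera axes: x right, y down, z forward; pixel columns grow to the right and rows downward; lengths in mm; the calibration is good to about 2 mm. A picture is of the moment at which its call begins: read the wrist's pose just before it. camera_info takes no time and is no camera call; for the wrist camera it gives the pose at the moment of the call.
- r.sign_off(): hands the job in; it is judged then, once.
The state is a dict: "clock": time; "qpos": joint angles; "qvel": joint speeds; "joint_efforts": joint torques, N m; "eef_pos": TCP position; "tcp_rot": TCP orientation; "contact_force": force on the tool from outside, world axes, zero at the start; "wrist_torque": the same for the moment, N m; "opening": opening from 0.0 (shut) to 1.0 (fully open); "grasp_force": force on a finger pad.
Only numpy, scipy, OpenCV 4.12 (cv2) and the standard library are available. Lean on these libraries where they do the work, as an engineer would, in place of code of your own. Each camera call takes 0.05 s, during which the arm holds its last target. There are 200 camera calls.

TASK

Put away the four loose tools on the tool-room bench: stand each collet chuck upright in the round cup of its size, and lay each turning tool flat in the tray of its length, each one fully down on the floor of its holder. Leave the blue insert box and the red magnetic base where they stand.

Things in the scene. Friction and masses are not known exactly. Their poses are not given: they have to be found in the camera images.
- large_chuck: Steel collet chuck standing upright on its shank, loose, 0.4 to 0.75 kg. Round, from the bottom up: shank 48 diameter x 22 high, dark flange 60 diameter x 12, bright round clamping nut 40 diameter x 32 (the part to grip); total height 66. Origin: centre of its underside; z up along its axis; its yaw means nothing. Sizes in mm.
- small_chuck: Steel collet chuck standing upright on its shank, loose, 0.15 to 0.3 kg. Round, from the bottom up: shank 28 diameter x 18 high, dark flange 38 diameter x 10, bright round clamping nut 26 diameter x 30 (the part to grip); total height 58. Origin: centre of its underside; z up along its axis; its yaw means nothing. Sizes in mm.
- long_tool: Long lathe turning tool, loose, lying flat: square steel bar 110 long overall, 20 wide and 20 high; the last 22 at its +x end are a head, 26 wide and also 20 high, with a small brass-coloured cutting insert on top. 0.25 to 0.5 kg. Origin: centre of its length and width, on its underside; x along the bar towards the head, z up. Sizes in mm.
- short_tool: Short lathe turning tool, loose, lying flat: square steel bar 75 long overall, 20 wide and 20 high; the last 22 at its +x end are a head, 26 wide and also 20 high, with a small brass-coloured cutting insert on top. 0.15 to 0.35 kg. Origin: centre of its length and width, on its underside; x along the bar towards the head, z up. Sizes in mm.
- large_cup: Round black open cup fixed to the bench: the holder for the large collet chuck. Inside diameter 64, outside 72, rim 12 above the bench, inner floor 3 above the bench. Origin: centre of its underside, on the bench; z up. The chuck stands upright on its floor, with about 8 to spare all round. Sizes in mm.
- small_cup: Round black open cup fixed to the bench: the holder for the small collet chuck. Inside diameter 42, outside 50, rim 12 above the bench, inner floor 3 above the bench. Origin: centre of its underside, on the bench; z up. The chuck stands upright on its floor, with about 7 to spare all round. Sizes in mm.
- long_tray: Long black tray fixed to the bench: the holder for the long turning tool. Inside 126 long (its x) by 42 wide (its y), outside 134 by 50, rim 8 above the bench, inner floor 3 above the bench; the rims of both long sides are missing over the middle 50 of the length, as room for fingers. Origin: centre of its underside, on the bench; x along its length, z up. The tool lies flat on the floor, along the tray, head to either end, with about 8 to spare all round. Sizes in mm.
- short_tray: Short black tray fixed to the bench: the holder for the short turning tool. Inside 91 long (its x) by 42 wide (its y), outside 99 by 50, rim 8 above the bench, inner floor 3 above the bench; the rims of both long sides are missing over the middle 50 of the length, as room for fingers. Origin: centre of its underside, on the bench; x along its length, z up. The tool lies flat on the floor, along the tray, head to either end, with about 8 to spare all round. Sizes in mm.
- insert_box: Bystander, loose: flat blue plastic box with a clear lid, 50 (x) x 70 (y) x 24 high, 0.15 kg, among the tools; to be left alone. Origin: centre of its underside. Sizes in mm.
- magnet_base: Bystander, loose: red block (magnetic stand base) 50 (x) x 60 (y) x 50 high with a round steel stud 26 diameter x 10 on top, total height 60, 1.1 kg, among the tools; to be left alone. Origin: centre of its underside. Sizes in mm.
Things that resemble listed ones, but are neither listed nor needed, are in the scene too. What is shaped like the long_tool but pink is not meant. What is shaped like the short_tool but purple is not meant.

How it is judged (in metres and radians):
At the end, for the whole second after the job is handed in: Each tool rests released on its own holder's floor (underside within 6 mm above the holder's underside), level within 0.1 rad; chucks upright, centred within 10 mm in their cups; turning tools centred within 13 mm and along their trays within 0.3 rad, head to either end (horizontal distance between large_chuck and large_cup below 0.01 m and z of large_chuck in the frame of large_cup below 0.006 m and angle between each of large_chuck, small_chuck, long_tool, short_tool's own z axis and vertical below 0.1 rad and linear speed of each of large_chuck, small_chuck, long_tool, short_tool below 0.02 m/s and horizontal distance between small_chuck and small_cup below 0.01 m and z of small_chuck in the frame of small_cup below 0.006 m and horizontal distance between long_tool and long_tray below 0.013 m and z of long_tool in the frame of long_tray below 0.006 m and angle between the x axis of long_tool and the x axis of long_tray, either way round below 0.3 rad and horizontal distance between short_tool and short_tray below 0.013 m and z of short_tool in the frame of short_tray below 0.006 m and angle between the x axis of short_tool and the x axis of short_tray, either way round below 0.3 rad); the robot touches nothing.
It fails at once if the blue insert box is shoved aside or knocked over (30 mm) (distance of insert_box from where it was at the start of the episode above 0.03 m).
It fails at once if the red magnetic base is shoved aside or knocked over (30 mm) (distance of magnet_base from where it was at the start of the episode above 0.03 m).
It also fails if it takes over 112 s, if anything falls off the work surface, if the arm or the gripper's body presses on something with over 40 N, if the wrist force passes 120 N, or if a joint passes its speed limit or range.

## Working session

There is one attempt and no reset: what is moved stays moved. The work goes in short steps, Python scripts to look and compute and a tool call to move; the robot and the scene stay as the last step left them, time stands still between calls to the robot, and variables do not carry over. Pictures are saved under pics/ and viewed, at most 14 in all, crops included, and the job is handed in when it is done.

Besides the shell and the picture viewer there is one more tool, called after ">>>" by a JSON object that holds its "fn" and its "kwargs", one argument or row to a line. drive_tool: Moves the arm, as the interface text tells. Its arguments: {"type":"object","properties":{"plan":{"type":"array","items":{"type":"object","properties":{"x":{"type":"number"},"y":{"type":"number"},"z":{"type":"number"},"ax":{"type":"number"},"ay":{"type":"number"},"az":{"type":"number"},"hand":{"type":"number"}}}},"grip_force":{"type":"number"}},"required":["plan"]}

```bash
mkdir -p pics; ls; python3 - <<'E'
from rig import monitor, imaging, r
import cv2
s=monitor.sense(); print(s)
for n in ("top","side"):
    im=imaging.grab_frame(n); cv2.imwrite(f"pics/{n}0.png",cv2.resize(im[:,:,::-1],(800,600),interpolation=cv2.INTER_CUBIC)); cv2.imwrite(f"raw_{n}0.png",im[:,:,::-1])
    print(imaging.camera_info(n))
print(imaging.camera_info("wrist"))
E
```

```text
pics
{'clock': 0.0, 'qpos': array([-1.10640861e+00,  3.53659081e-01,  1.63413911e+00, -5.89231770e-06,
        1.15518770e+00, -2.41743900e-03]), 'qvel': array([-0.00010054,  0.00036441,  0.00133869, -0.00140536,  0.00016857,
       -0.00170028]), 'joint_efforts': array([-3.73067640e-03, -6.05265856e+01, -3.42070198e+01, -1.21592534e-04,
        9.34201613e-03,  3.44834689e-05]), 'eef_pos': array([ 281.04781392, -557.71211458,  230.5527197 ]), 'tcp_rot': array([-3.14019940e+00,  2.01930416e-06,  4.66807541e-01]), 'contact_force': array([ 0.05113739,  0.18814494, -0.09125116]), 'wrist_torque': array([-0.01714469,  0.00292598,  0.00720871]), 'grasp_force': 0.0, 'opening': 0.9996111407307828}
{'mtx': array([[426.52855702,   0.        , 249.42400796],
       [  0.        , 426.52855702, 187.10684683],
       [  0.        ,   0.        ,   1.        ]]), 'R': array([[-0.00728724, -0.99989093, -0.01284586],
       [-0.98631671,  0.00930296, -0.16459892],
       [ 0.16470047,  0.01147061, -0.98627693]]), 't': array([ -51.35669178,  476.23499543, 1024.58240279])}
{'mtx': array([[361.22360962,   0.        , 255.27676869],
       [  0.        , 361.22360962, 194.50136056],
       [  0.        ,   0.        ,   1.        ]]), 'R': array([[ 0.69208342, -0.7217644 , -0.00875764],
       [-0.54745731, -0.51695965, -0.65806019],
       [ 0.47043707,  0.46022698, -0.7529144 ]]), 't': array([-369.93030813,  269.29009715,  614.3470615 ])}
{'mtx': array([[344.10833348,   0.        , 258.10345259],
       [  0.        , 344.10833348, 196.8081447 ],
       [  0.        ,   0.        ,   1.        ]]), 'R': array([[ 0.45092272, -0.89256195, -0.00136411],
       [-0.84383783, -0.42680433,  0.32523189],
       [-0.29087182, -0.14550336, -0.94563331]]), 't': array([-624.08728775,  -43.0500087 ,  379.47813346])}
```

View pics/top0.png

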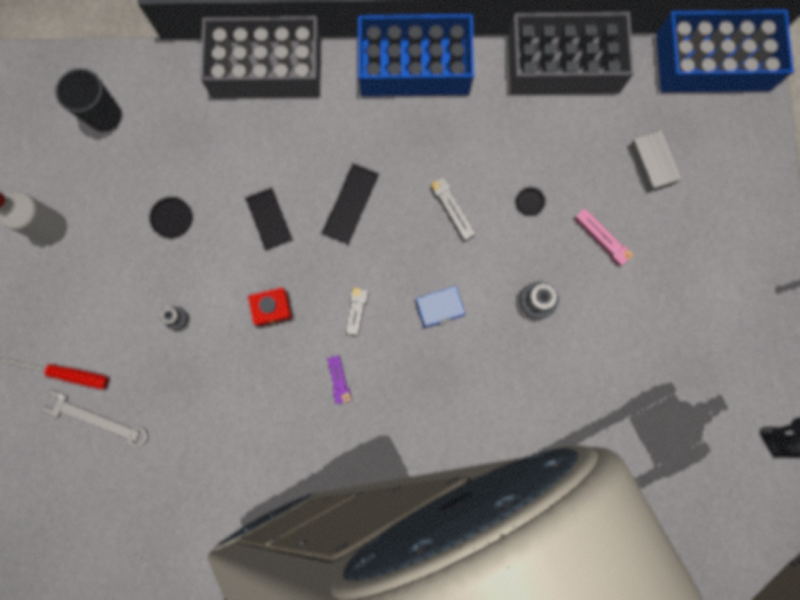

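View pics/side0.png

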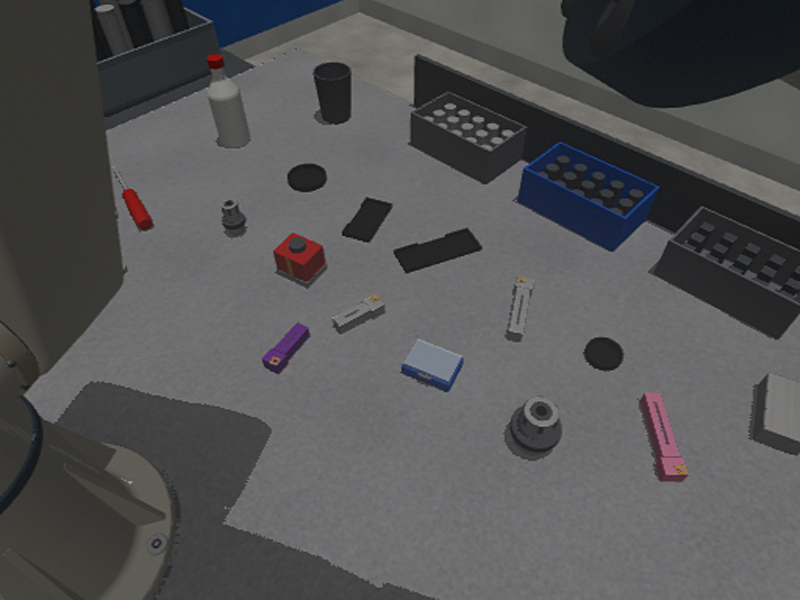

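Candidates (800×600 top view):
- **Long tool:** steel bar (453,210) or pink (604,238). I choose the steel one.
- **Short tool:** steel (357,312) or purple (340,380). I choose the steel one.
- **Chucks:** large at (540,300), small at (175,318).
- **Round holders:** large cup (171,217), small cup (530,200). The tall black cylinder (85,95) isn't a holder.
- **Trays:** long (350,204), short (268,219).

```bash
cat > h.py <<'E'
import numpy as np, cv2
from rig import monitor, imaging, r
def ray(cam,px,z):
    K,R,t=cam["mtx"],cam["R"],np.array(cam["t"]); d=R.T@np.linalg.inv(K)@np.array([px[0],px[1],1.]); c=-R.T@t
    return c+d*(z-c[2])/d[2]
def proj(cam,X):
    p=cam["mtx"]@(cam["R"]@np.array(X,float)+cam["t"]); return p[:2]/p[2]
E
python3 - <<'E'
from h import *
im=cv2.imread("raw_top0.png"); cam=imaging.camera_info("top"); sc=imaging.camera_info("side")
k=1/1.5625; g=cv2.cvtColor(im,cv2.COLOR_BGR2GRAY)
vis=im.copy()
def seg(name,u,v,dark,z,half=34):
    u,v=int(u*k),int(v*k); x0,y0=u-half,v-half
    p=cv2.resize(g[y0:v+half,x0:u+half],None,fx=4,fy=4,interpolation=cv2.INTER_CUBIC)
    bg=np.median(p); m=(p<bg-45) if dark else (p>bg+25)
    n,l,st,c=cv2.connectedComponentsWithStats(m.astype(np.uint8)); 
    i=min([j for j in range(1,n) if st[j,4]>150],key=lambda j:np.hypot(*(c[j]-half*4)))
    cs,_=cv2.findContours((l==i).astype(np.uint8),0,2); q=max(cs,key=cv2.contourArea)
    rect=cv2.boxPoints(cv2.minAreaRect(q)); 
    pts=[((a+.5)/4-.5+np.array([x0,y0])) for a in rect]; W=np.array([ray(cam,a,z)[:2] for a in pts])
    e1,e2=W[1]-W[0],W[2]-W[1]; L=e1 if np.hypot(*e1)>np.hypot(*e2) else e2
    cc=W.mean(0); print(name,cc.round(1),"sides",np.hypot(*e1).round(1),np.hypot(*e2).round(1),"ang",np.degrees(np.arctan2(L[1],L[0])).round(1),"bg",bg,"r",np.hypot(*cc).round())
    return np.array(pts)
P=[]
for a in [("large_cup",171,217,1,8),("small_cup",530,200,1,8),("long_tray",350,204,1,5),("short_tray",268,219,1,5),("long_tool",453,210,0,20),("short_tool",357,312,0,20)]: P.append(seg(*a))
for n,u,v,us,vs,z in [("LC",543,296,541,408,66),("SC",170,315,230,203,58)]:
    print(n,ray(cam,(u*k,v*k),z).round(1),ray(sc,(us*k,vs*k),z).round(1))
big=cv2.resize(im[100:250,95:395],None,fx=2.6,fy=2.6,interpolation=cv2.INTER_CUBIC)
for p in P: cv2.polylines(big,[np.int32((p-[95,100]+.5)*2.6)],True,(0,255,0),1)
cv2.imwrite("pics/crop1.png",big)
E
```

```text
large_cup [613.4 313.5] sides 71.2 75.0 ang -130.8 bg 144.0 r 689.0
small_cup [ 634.5 -290.8] sides 52.7 48.8 ang -34.4 bg 147.0 r 698.0
long_tray [635.1  11.6] sides 136.6 51.7 ang -22.8 bg 145.0 r 635.0
short_tray [610.1 148.8] sides 50.9 101.9 ang -158.9 bg 146.0 r 628.0
long_tool [ 621.1 -162. ] sides 21.3 106.5 ang -150.2 bg 148.0 r 642.0
short_tool [450.3   2.2] sides 72.6 23.1 ang -14.3 bg 148.0 r 450.0
LC [ 463.3 -293.1   66. ] [ 468.4 -291.3   66. ]
SC [439.9 288.6  58. ] [444.8 292.3  58. ]
```

View pics/crop1.png

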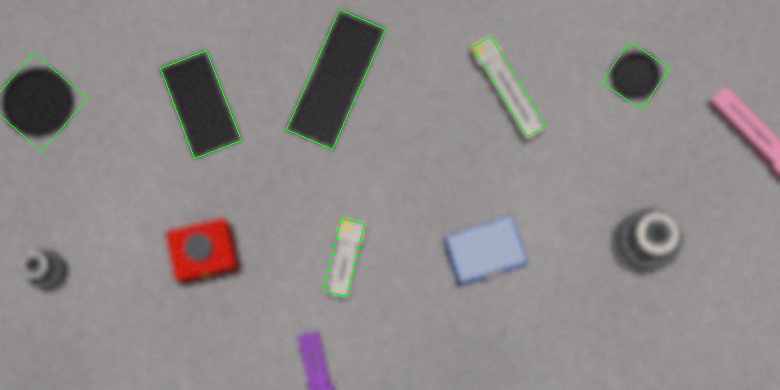

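Measured sizes match the descriptions and the side view agrees within 5 mm. I'll go above the large chuck and take a close look.

```bash
cat >> h.py <<'E'
def go(x,y,z,yaw=None):
    s=monitor.sense(); p=s["eef_pos"]; rr=s["tcp_rot"]; w=rr[2]
    d=np.array([x,y,z])-p; c,sn=np.cos(w),np.sin(w)
    az=0
    if yaw is not None:
        az=-(np.degrees((np.radians(yaw)-w+np.pi/2)%np.pi-np.pi/2))/6
    print("shift",np.round(np.array([c*d[0]+sn*d[1],sn*d[0]-c*d[1],-d[2]])/50,3),"az",round(az,2),"| at",p.round(1),"yaw",np.degrees(w).round(1),"tilt",np.degrees([abs(rr[0])-np.pi,rr[1]]).round(2),"t",round(s["clock"],2),"q",s["qpos"].round(2))
E
python3 -c "
from h import *
go(466,-292,160)"
```

```text
shift [ 5.695 -3.083  1.413] az 0 | at [ 281.1 -557.8  230.6] yaw 26.7 tilt [-0.07 -0.  ] t 0.1 q [-1.11  0.35  1.63  0.    1.16 -0.  ]
```

>>> {"fn": "drive_tool", "kwargs": {
  "plan": [
    {"x": 5.7, "y": -3.08, "z": 1.4, "hand": 85},
    {"x": 5.7, "y": -3.08, "z": 1.4, "hand": 85},
    {"x": 5.7, "y": -3.08, "z": 1.4, "hand": 85},
    {"x": 5.7, "y": -3.08, "z": 1.4, "hand": 85},
    {"x": 5.7, "y": -3.08, "z": 1.4, "hand": 85},
    {"x": 5.7, "y": -3.08, "z": 1.4, "hand": 85},
    {"x": 5.7, "y": -3.08, "z": 1.4, "hand": 85},
    {"x": 5.7, "y": -3.08, "z": 1.4, "hand": 85}
  ],
  "grip_force": 60
}}

```text
invalid input
```

```bash
cat >> h.py <<'E'
def snap(name):
    cam=imaging.camera_info("wrist"); im=imaging.grab_frame("wrist")[:,:,::-1].copy(); cv2.imwrite(f"raw_{name}.png",im)
    return cam,im
def show(im,name,pts,cam):
    for p in pts:
        u=proj(cam,p); cv2.drawMarker(im,tuple(int(round(a)) for a in u),(0,255,0),0,9,1); print("proj",np.array(p).round(0),u.round(1))
    cv2.imwrite(f"pics/{name}.png",im)
E
python3 - <<'E'
from h import *
go(466,-292,33)
cam,im=snap("w1"); show(im,"w1",[(466,-292,66)],cam)
E
```

```text
shift [ 5.695 -3.083  3.953] az 0 | at [ 281.1 -557.8  230.6] yaw 26.7 tilt [-0.07 -0.  ] t 0.1 q [-1.11  0.35  1.63  0.    1.16 -0.  ]
proj [ 466 -292   66] [  22.4 -249. ]
```

View pics/w1.png

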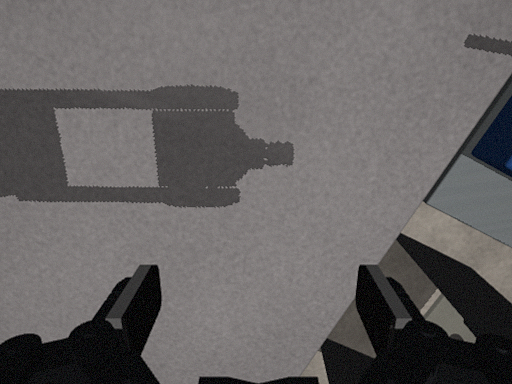

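The call was refused, so the arm didn't move. The picture only shows bench and the fingers at (140,290) and (375,290). I'll retry with all keys filled in.

>>> {"fn": "drive_tool", "kwargs": {
  "plan": [
    {"x": 5.7, "y": -3.08, "z": 1.4, "ax": 0, "ay": 0, "az": 0, "hand": 85},
    {"x": 5.7, "y": -3.08, "z": 1.4, "ax": 0, "ay": 0, "az": 0, "hand": 85},
    {"x": 5.7, "y": -3.08, "z": 1.4, "ax": 0, "ay": 0, "az": 0, "hand": 85},
    {"x": 5.7, "y": -3.08, "z": 1.4, "ax": 0, "ay": 0, "az": 0, "hand": 85},
    {"x": 5.7, "y": -3.08, "z": 1.4, "ax": 0, "ay": 0, "az": 0, "hand": 85},
    {"x": 5.7, "y": -3.08, "z": 1.4, "ax": 0, "ay": 0, "az": 0, "hand": 85},
    {"x": 5.7, "y": -3.08, "z": 1.4, "ax": 0, "ay": 0, "az": 0, "hand": 85},
    {"x": 5.7, "y": -3.08, "z": 1.4, "ax": 0, "ay": 0, "az": 0, "hand": 85}
  ],
  "grip_force": 60
}}

```text
clock: 0.95
eef_pos: [467.7, -288.9, 160.2]
tcp_rot: [-3.14, 0.0, 0.47]
contact_force: [0.2, -0.5, -0.1]
opening: 1.001
grasp_force: 0.0
```

```bash
python3 - <<'E'
from h import *
go(466,-292,33)
cam,im=snap("w2"); show(im,"w2",[(466,-292,66)],cam)
E
```

```text
shift [-0.058  0.039  2.543] az 0 | at [ 467.7 -288.9  160.2] yaw 27.0 tilt [-0.12  0.01] t 0.95 q [-0.56  0.32  1.86  0.    0.96  0.54]
proj [ 466 -292   66] [261.3 203.5]
```

View pics/w2.png

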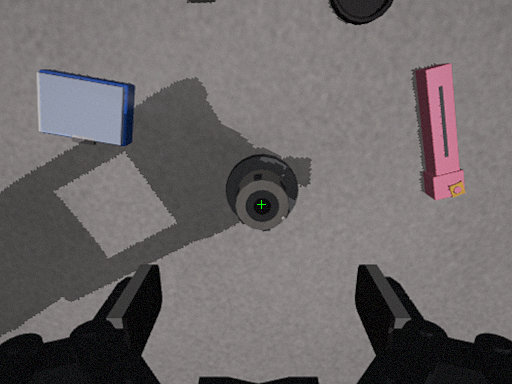

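The nut top centre is at (262,204), matching the estimate (green cross). Descend and grip.

>>> {"fn": "drive_tool", "kwargs": {
  "plan": [
    {"x": -0.06, "y": 0.04, "z": 0.8, "ax": 0, "ay": 0, "az": 0, "hand": 85},
    {"x": -0.06, "y": 0.04, "z": 1.6, "ax": 0, "ay": 0, "az": 0, "hand": 85},
    {"x": -0.06, "y": 0.04, "z": 2.2, "ax": 0, "ay": 0, "az": 0, "hand": 85},
    {"x": -0.06, "y": 0.04, "z": 2.5, "ax": 0, "ay": 0, "az": 0, "hand": 85},
    {"x": -0.06, "y": 0.04, "z": 2.54, "ax": 0, "ay": 0, "az": 0, "hand": 85},
    {"x": -0.06, "y": 0.04, "z": 2.54, "ax": 0, "ay": 0, "az": 0, "hand": 30},
    {"x": -0.06, "y": 0.04, "z": 2.54, "ax": 0, "ay": 0, "az": 0, "hand": 30},
    {"x": -0.06, "y": 0.04, "z": 2.54, "ax": 0, "ay": 0, "az": 0, "hand": 30}
  ],
  "grip_force": 60
}}

```text
clock: 1.8
eef_pos: [465.4, -296.0, 35.7]
tcp_rot: [3.14, -0.001, 0.467]
contact_force: [-1.4, 4.3, 3.1]
opening: 0.511
grasp_force: 2.2
```

>>> {"fn": "drive_tool", "kwargs": {
  "plan": [
    {"x": 0, "y": 0, "z": 0, "ax": 0, "ay": 0, "az": 0, "hand": 30},
    {"x": 0, "y": 0, "z": 0, "ax": 0, "ay": 0, "az": 0, "hand": 30},
    {"x": 0, "y": 0, "z": 0, "ax": 0, "ay": 0, "az": 0, "hand": 30},
    {"x": 0, "y": 0, "z": 0, "ax": 0, "ay": 0, "az": 0, "hand": 30}
  ]
}}

```text
clock: 2.2
eef_pos: [465.2, -295.7, 35.8]
tcp_rot: [3.14, -0.001, 0.467]
contact_force: [-1.9, 1.0, 7.7]
opening: 0.448
grasp_force: 59.4
```

>>> {"fn": "drive_tool", "kwargs": {
  "plan": [
    {"x": 0, "y": 0, "z": -0.6, "ax": 0, "ay": 0, "az": 0, "hand": 30},
    {"x": 0, "y": 0, "z": -1.4, "ax": 0, "ay": 0, "az": 0, "hand": 30},
    {"x": 0.2, "y": -0.24, "z": -2.1, "ax": 0, "ay": 0, "az": 0, "hand": 30},
    {"x": 0.7, "y": -0.82, "z": -2.3, "ax": 0, "ay": 0, "az": 0, "hand": 30},
    {"x": 1.2, "y": -1.41, "z": -2.3, "ax": 0, "ay": 0, "az": 0, "hand": 30},
    {"x": 1.8, "y": -2.11, "z": -2.3, "ax": 0, "ay": 0, "az": 0, "hand": 30},
    {"x": 2.4, "y": -2.82, "z": -2.3, "ax": 0, "ay": 0, "az": 0, "hand": 30},
    {"x": 3.0, "y": -3.52, "z": -2.3, "ax": 0, "ay": 0, "az": 0, "hand": 30}
  ]
}}

```text
clock: 3.0
eef_pos: [519.2, -69.0, 149.7]
tcp_rot: [3.141, -0.0, 0.467]
contact_force: [0.4, 0.2, -5.2]
opening: 0.457
grasp_force: 62.7
```

```bash
python3 -c "
from h import *
go(613.4,313.5,130)"
```

```text
shift [ 5.123 -5.985  0.395] az 0 | at [519.2 -69.  149.7] yaw 26.7 tilt [-0.02 -0.02] t 3.0 q [-0.13  0.29  1.92 -0.    0.92  0.97]
```

>>> {"fn": "drive_tool", "kwargs": {
  "plan": [
    {"x": 0.6, "y": -0.7, "z": 0, "ax": 0, "ay": 0, "az": 0, "hand": 30},
    {"x": 1.2, "y": -1.4, "z": 0, "ax": 0, "ay": 0, "az": 0, "hand": 30},
    {"x": 1.8, "y": -2.1, "z": 0, "ax": 0, "ay": 0, "az": 0, "hand": 30},
    {"x": 2.4, "y": -2.8, "z": 0, "ax": 0, "ay": 0, "az": 0, "hand": 30},
    {"x": 3.0, "y": -3.5, "z": 0, "ax": 0, "ay": 0, "az": 0, "hand": 30},
    {"x": 3.6, "y": -4.2, "z": 0.1, "ax": 0, "ay": 0, "az": 0, "hand": 30},
    {"x": 4.2, "y": -4.9, "z": 0.2, "ax": 0, "ay": 0, "az": 0, "hand": 30},
    {"x": 4.7, "y": -5.5, "z": 0.3, "ax": 0, "ay": 0, "az": 0, "hand": 30}
  ]
}}

```text
clock: 3.8
eef_pos: [605.5, 283.0, 134.3]
tcp_rot: [-3.141, -0.0, 0.468]
contact_force: [1.1, 0.9, -4.1]
opening: 0.452
grasp_force: 62.7
```

>>> {"fn": "drive_tool", "kwargs": {
  "plan": [
    {"x": 0.2, "y": -0.22, "z": 0, "ax": 0, "ay": 0, "az": 0, "hand": 30},
    {"x": 0.2, "y": -0.22, "z": 0, "ax": 0, "ay": 0, "az": 0, "hand": 30},
    {"x": 0.2, "y": -0.22, "z": 0, "ax": 0, "ay": 0, "az": 0, "hand": 30},
    {"x": 0.2, "y": -0.22, "z": 0, "ax": 0, "ay": 0, "az": 0, "hand": 30}
  ]
}}

```text
clock: 4.2
eef_pos: [609.1, 293.4, 134.3]
tcp_rot: [3.141, 0.001, 0.466]
contact_force: [0.4, 0.0, -5.5]
opening: 0.452
grasp_force: 62.6
```

```bash
python3 - <<'E'
from h import *
go(613.4,313.5,38)
cam,im=snap("w3"); p=monitor.sense()["eef_pos"]; show(im,"w3",[(613.4,313.5,12),(p[0],p[1],p[2]+30)],cam)
E
```

```text
shift [ 0.258 -0.32   1.926] az 0 | at [609.1 293.4 134.3] yaw 26.7 tilt [-0.02  0.06] t 4.2 q [ 0.45  0.53  1.59 -0.    1.02  1.55]
proj [613. 314.  12.] [238.  172.5]
proj [609. 293. 164.] [258.8 307.4]
```

View pics/w3.png

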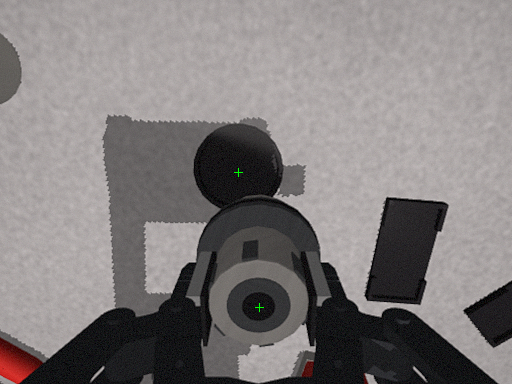

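The chuck hangs upright, its nut top at (259,307), under the TCP axis. The cup is centred near (238,167). I'll check its rim against the projection.

```bash
python3 - <<'E'
from h import *
from scipy.optimize import least_squares
im=cv2.imread("raw_w3.png"); cam=imaging.camera_info("wrist")
th=np.linspace(0,2*np.pi,72)
def circ(x,y): return np.array([proj(cam,(x+36*np.cos(a),y+36*np.sin(a),12)) for a in th])
C=circ(613.4,313.5); print("pred extents",C.min(0),C.max(0))
g=cv2.cvtColor(im,cv2.COLOR_BGR2GRAY); m=(g<70).astype(np.uint8)
roi=m[115:196,185:292]; ys,xs=np.nonzero(roi); print("dark extents",xs.min()+185,xs.max()+185,ys.min()+115)
# upper edge points
E=[]
for u in range(202,276):
    c=np.nonzero(m[110:190,u])[0]
    if len(c): E.append(ray(cam,(u,c[0]+110-.5),12)[:2])
E=np.array(E); f=least_squares(lambda p:np.hypot(*(E-p).T)-36,[613,313],loss="soft_l1"); print(f.x,np.abs(f.fun).max())
E
```

```text
pred extents [192.39967283 126.6896341 ] [283.42383945 214.89497559]
dark extents 193 282 124
[615.40375768 314.36424508] 0.7776838534951622
```

>>> {"fn": "drive_tool", "kwargs": {
  "plan": [
    {"x": 0.15, "y": -0.16, "z": 0, "ax": 0, "ay": 0, "az": 0, "hand": 30},
    {"x": 0.29, "y": -0.32, "z": 0.3, "ax": 0, "ay": 0, "az": 0, "hand": 30},
    {"x": 0.29, "y": -0.32, "z": 0.8, "ax": 0, "ay": 0, "az": 0, "hand": 30},
    {"x": 0.29, "y": -0.32, "z": 1.2, "ax": 0, "ay": 0, "az": 0, "hand": 30},
    {"x": 0.29, "y": -0.32, "z": 1.5, "ax": 0, "ay": 0, "az": 0, "hand": 30},
    {"x": 0.29, "y": -0.32, "z": 1.55, "ax": 0, "ay": 0, "az": 0, "hand": 30},
    {"x": 0.29, "y": -0.32, "z": 1.55, "ax": 0, "ay": 0, "az": 0, "hand": 30},
    {"x": 0.29, "y": -0.32, "z": 1.55, "ax": 0, "ay": 0, "az": 0, "hand": 30}
  ]
}}

```text
clock: 5.05
eef_pos: [616.0, 316.1, 57.6]
tcp_rot: [-3.142, -0.002, 0.467]
contact_force: [-0.1, -0.2, -4.6]
opening: 0.45
grasp_force: 62.6
```

```bash
python3 -c "
from h import *
go(615,314,39.5)"
```

```text
shift [-0.037  0.028  0.363] az 0 | at [616.  316.1  57.6] yaw 26.7 tilt [-0.   -0.09] t 5.05 q [0.47 0.64 1.6  0.   0.91 1.58]
```

>>> {"fn": "drive_tool", "kwargs": {
  "plan": [
    {"x": -0.04, "y": 0.03, "z": 0.15, "ax": 0, "ay": 0, "az": 0, "hand": 30},
    {"x": -0.04, "y": 0.03, "z": 0.28, "ax": 0, "ay": 0, "az": 0, "hand": 30},
    {"x": -0.04, "y": 0.03, "z": 0.36, "ax": 0, "ay": 0, "az": 0, "hand": 30},
    {"x": -0.04, "y": 0.03, "z": 0.36, "ax": 0, "ay": 0, "az": 0, "hand": 30},
    {"x": -0.04, "y": 0.03, "z": 0.36, "ax": 0, "ay": 0, "az": 0, "hand": 30}
  ]
}}

```text
clock: 5.55
eef_pos: [614.2, 313.4, 38.9]
tcp_rot: [3.142, -0.0, 0.467]
contact_force: [-1.4, -0.0, -1.8]
opening: 0.45
grasp_force: 62.9
```

>>> {"fn": "drive_tool", "kwargs": {
  "plan": [
    {"x": 0, "y": 0, "z": 0, "ax": 0, "ay": 0, "az": 0, "hand": 60},
    {"x": 0, "y": 0, "z": 0, "ax": 0, "ay": 0, "az": 0, "hand": 70},
    {"x": 0, "y": 0, "z": 0, "ax": 0, "ay": 0, "az": 0, "hand": 80},
    {"x": 0, "y": 0, "z": 0, "ax": 0, "ay": 0, "az": 0, "hand": 80},
    {"x": 0, "y": 0, "z": 0, "ax": 0, "ay": 0, "az": 0, "hand": 80},
    {"x": 0, "y": 0, "z": -0.6, "ax": 0, "ay": 0, "az": 0, "hand": 80},
    {"x": 0, "y": 0, "z": -1.4, "ax": 0, "ay": 0, "az": 0, "hand": 80},
    {"x": 0, "y": 0, "z": -2.2, "ax": 0, "ay": 0, "az": 0, "hand": 80}
  ]
}}

```text
clock: 6.35
eef_pos: [613.7, 313.2, 149.5]
tcp_rot: [-3.142, 0.001, 0.467]
contact_force: [1.5, 0.8, 0.4]
opening: 0.94
grasp_force: 0.0
```

```bash
python3 - <<'E'
from h import *
cam,im=snap("w4"); show(im,"w4",[(615,314,69)],cam)
go(442,290,140)
E
```

```text
proj [615 314  69] [258.2 204.3]
shift [-3.354 -1.131  0.349] az 0 | at [617.2 315.  157.5] yaw 26.7 tilt [-0.  -0.5] t 6.4 q [0.47 0.52 1.55 0.   1.07 1.57]
```

View pics/w4.png

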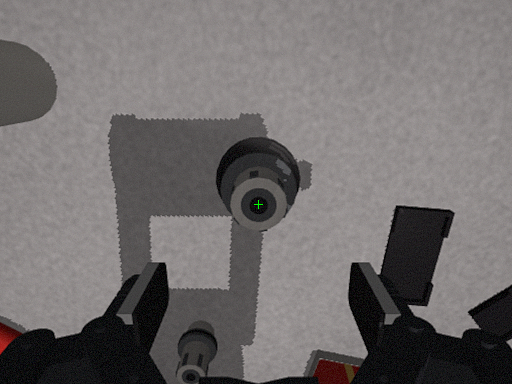

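The large chuck stands upright in its cup, nut at (258,204) right on the prediction. The small chuck's nut top shows at (190,377).

>>> {"fn": "drive_tool", "kwargs": {
  "plan": [
    {"x": -0.7, "y": -0.25, "z": 0, "ax": 0, "ay": 0, "az": 0, "hand": 70},
    {"x": -1.4, "y": -0.5, "z": 0.1, "ax": 0, "ay": 0, "az": 0, "hand": 60},
    {"x": -2.1, "y": -0.75, "z": 0.2, "ax": 0, "ay": 0, "az": 0, "hand": 60},
    {"x": -2.8, "y": -0.95, "z": 0.3, "ax": 0, "ay": 0, "az": 0, "hand": 60},
    {"x": -3.2, "y": -1.1, "z": 0.4, "ax": 0, "ay": 0, "az": 0, "hand": 60},
    {"x": -3.35, "y": -1.13, "z": 0.4, "ax": 0, "ay": 0, "az": 0, "hand": 60},
    {"x": -3.35, "y": -1.13, "z": 0.4, "ax": 0, "ay": 0, "az": 0, "hand": 60},
    {"x": -3.35, "y": -1.13, "z": 0.4, "ax": 0, "ay": 0, "az": 0, "hand": 60}
  ]
}}

```text
clock: 7.2
eef_pos: [440.7, 289.1, 129.4]
tcp_rot: [-3.141, -0.002, 0.467]
contact_force: [-0.1, 0.7, 0.7]
opening: 0.701
grasp_force: 0.0
```

```bash
python3 - <<'E'
from h import *
s=monitor.sense()
cam,im=snap("w5"); go(442,290,28)
u=proj(cam,(442,290,58)); x,y=(u-45).astype(int)
g=cv2.cvtColor(im,cv2.COLOR_BGR2GRAY)
c=im[y:y+90,x:x+90]; cv2.imwrite("pics/w5.png",cv2.resize(c,None,fx=6,fy=6,interpolation=cv2.INTER_CUBIC)); print(x,y,u)
E
```

```text
shift [ 0.03  -0.005  2.026] az 0 | at [440.8 289.1 129.3] yaw 26.7 tilt [-0.01 -0.11] t 7.25 q [ 0.58  0.33  1.93 -0.    0.88  1.68]
213 164 [258.09797149 209.28611798]
```

View pics/w5.png

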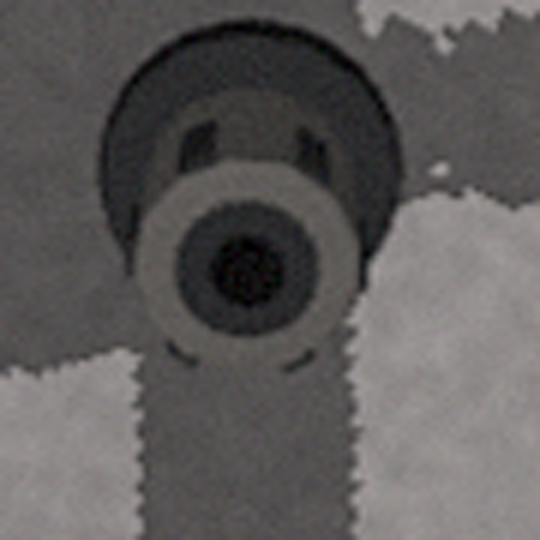

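The nut centre is at pixel (254,208), about 2.4 mm left of the estimate. Correct for that, descend, grip.

>>> {"fn": "drive_tool", "kwargs": {
  "plan": [
    {"x": 0.05, "y": -0.05, "z": 0.7, "ax": 0, "ay": 0, "az": 0, "hand": 60},
    {"x": 0.05, "y": -0.05, "z": 1.3, "ax": 0, "ay": 0, "az": 0, "hand": 60},
    {"x": 0.05, "y": -0.05, "z": 1.8, "ax": 0, "ay": 0, "az": 0, "hand": 60},
    {"x": 0.05, "y": -0.05, "z": 1.98, "ax": 0, "ay": 0, "az": 0, "hand": 60},
    {"x": 0.05, "y": -0.05, "z": 1.98, "ax": 0, "ay": 0, "az": 0, "hand": 60},
    {"x": 0.05, "y": -0.05, "z": 1.98, "ax": 0, "ay": 0, "az": 0, "hand": 18},
    {"x": 0.05, "y": -0.05, "z": 1.98, "ax": 0, "ay": 0, "az": 0, "hand": 18},
    {"x": 0.05, "y": -0.05, "z": 1.98, "ax": 0, "ay": 0, "az": 0, "hand": 18}
  ]
}}

```text
clock: 8.05
eef_pos: [441.3, 292.5, 31.2]
tcp_rot: [-3.141, -0.002, 0.467]
contact_force: [0.3, 0.6, 4.0]
opening: 0.284
grasp_force: 58.6
```

>>> {"fn": "drive_tool", "kwargs": {
  "plan": [
    {"x": 0, "y": 0, "z": 0, "ax": 0, "ay": 0, "az": 0, "hand": 18},
    {"x": 0, "y": 0, "z": 0, "ax": 0, "ay": 0, "az": 0, "hand": 18},
    {"x": 0, "y": 0, "z": 0, "ax": 0, "ay": 0, "az": 0, "hand": 18}
  ]
}}

```text
clock: 8.35
eef_pos: [441.2, 292.5, 31.2]
tcp_rot: [-3.141, -0.003, 0.467]
contact_force: [-0.7, -1.1, 5.6]
opening: 0.285
grasp_force: 58.6
```

```bash
python3 -c "
from h import *
go(634.5,-290.8,130)"
```

```text
shift [-1.799 12.156 -1.976] az 0 | at [441.2 292.5  31.2] yaw 26.7 tilt [-0.01 -0.15] t 8.35 q [ 0.58  0.49  1.98 -0.    0.67  1.69]
```

>>> {"fn": "drive_tool", "kwargs": {
  "plan": [
    {"x": 0, "y": 0, "z": -0.6, "ax": 0, "ay": 0, "az": 0, "hand": 18},
    {"x": 0, "y": 0, "z": -1.4, "ax": 0, "ay": 0, "az": 0, "hand": 18},
    {"x": -0.05, "y": 0.35, "z": -2.0, "ax": 0, "ay": 0, "az": 0, "hand": 18},
    {"x": -0.15, "y": 1.0, "z": -2.1, "ax": 0, "ay": 0, "az": 0, "hand": 18},
    {"x": -0.26, "y": 1.8, "z": -2.1, "ax": 0, "ay": 0, "az": 0, "hand": 18},
    {"x": -0.39, "y": 2.6, "z": -2.1, "ax": 0, "ay": 0, "az": 0, "hand": 18},
    {"x": -0.5, "y": 3.4, "z": -2.1, "ax": 0, "ay": 0, "az": 0, "hand": 18},
    {"x": -0.62, "y": 4.2, "z": -2.1, "ax": 0, "ay": 0, "az": 0, "hand": 18}
  ]
}}

```text
clock: 9.15
eef_pos: [507.5, 88.9, 135.5]
tcp_rot: [3.141, -0.001, 0.467]
contact_force: [1.7, -0.5, -2.7]
opening: 0.284
grasp_force: 59.4
```

>>> {"fn": "drive_tool", "kwargs": {
  "plan": [
    {"x": -0.12, "y": 0.8, "z": 0, "ax": 0, "ay": 0, "az": 0, "hand": 18},
    {"x": -0.24, "y": 1.6, "z": 0, "ax": 0, "ay": 0, "az": 0, "hand": 18},
    {"x": -0.35, "y": 2.4, "z": 0, "ax": 0, "ay": 0, "az": 0, "hand": 18},
    {"x": -0.47, "y": 3.2, "z": 0, "ax": 0, "ay": 0, "az": 0, "hand": 18},
    {"x": -0.6, "y": 4.0, "z": 0, "ax": 0, "ay": 0, "az": 0, "hand": 18},
    {"x": -0.72, "y": 4.8, "z": 0, "ax": 0, "ay": 0, "az": 0, "hand": 18},
    {"x": -0.83, "y": 5.6, "z": 0, "ax": 0, "ay": 0, "az": 0, "hand": 18},
    {"x": -0.95, "y": 6.4, "z": 0, "ax": 0, "ay": 0, "az": 0, "hand": 18}
  ]
}}

```text
clock: 9.95
eef_pos: [609.0, -218.4, 135.4]
tcp_rot: [3.141, -0.0, 0.467]
contact_force: [-0.6, -0.2, -1.4]
opening: 0.285
grasp_force: 59.4
```

```bash
python3 -c "
from h import *
go(634.5,-290.8,125)"
```

```text
shift [-0.195  1.522  0.207] az 0 | at [ 609.  -218.4  135.4] yaw 26.7 tilt [-0.02 -0.03] t 9.95 q [-0.35  0.48  1.66  0.    0.99  0.76]
```

>>> {"fn": "drive_tool", "kwargs": {
  "plan": [
    {"x": -0.4, "y": 0.7, "z": 0, "ax": 0, "ay": 0, "az": 0, "hand": 18},
    {"x": -0.6, "y": 1.1, "z": 0, "ax": 0, "ay": 0, "az": 0, "hand": 18},
    {"x": -0.6, "y": 1.1, "z": 0, "ax": 0, "ay": 0, "az": 0, "hand": 18},
    {"x": -0.6, "y": 1.1, "z": 0, "ax": 0, "ay": 0, "az": 0, "hand": 18},
    {"x": -0.6, "y": 1.1, "z": 0, "ax": 0, "ay": 0, "az": 0, "hand": 18}
  ]
}}

```text
clock: 10.45
eef_pos: [606.5, -278.4, 134.9]
tcp_rot: [-3.141, -0.0, 0.467]
contact_force: [-0.2, 0.5, -1.8]
opening: 0.283
grasp_force: 59.5
```

```bash
cat >> h.py <<'E'
from scipy.optimize import least_squares
def rim(cam,im,x,y,rad,thr=70):
    g=cv2.cvtColor(im,cv2.COLOR_BGR2GRAY); c=proj(cam,(x,y,12)); rp=rad*344/np.linalg.norm(cam["R"]@[x,y,12]+cam["t"]); E=[]
    for u in range(int(c[0]-.8*rp),int(c[0]+.8*rp)):
        v0=int(c[1]-1.6*rp); q=np.nonzero(g[max(v0,0):int(c[1]),u]<thr)[0]
        if len(q): E.append(ray(cam,(u,q[0]+max(v0,0)-.5),12)[:2])
    E=np.array(E); f=least_squares(lambda p:np.hypot(*(E-p).T)-rad,[x,y],loss="soft_l1",f_scale=1); print("rim",f.x.round(1),len(E),"median resid",np.median(np.abs(f.fun)).round(2)); return f.x
E
python3 - <<'E'
from h import *
cam,im=snap("w6"); f=rim(cam,im,634.5,-290.8,25); show(im,"w6",[(634.5,-290.8,12),(f[0],f[1],12)],cam); go(f[0],f[1],35)
E
```

```text
rim [ 635.9 -289.6] 50 median resid 0.24
proj [ 634. -291.   12.] [288.5 164.4]
proj [ 636. -290.   12.] [288.1 162.1]
shift [0.422 0.467 1.999] az 0 | at [ 606.6 -278.3  134.9] yaw 26.8 tilt [-0.02 -0.  ] t 10.5 q [-0.43  0.51  1.62  0.    1.01  0.67]
```

View pics/w6.png

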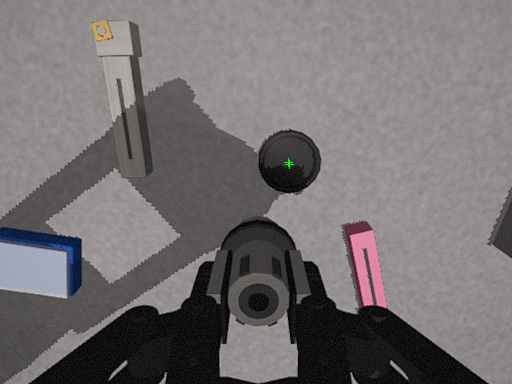

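The cup centre is at (288,162) and the chuck hangs upright at (259,300). Lower it in.

>>> {"fn": "drive_tool", "kwargs": {
  "plan": [
    {"x": 0.25, "y": 0.25, "z": 0, "ax": 0, "ay": 0, "az": 0, "hand": 18},
    {"x": 0.42, "y": 0.46, "z": 0.3, "ax": 0, "ay": 0, "az": 0, "hand": 18},
    {"x": 0.42, "y": 0.46, "z": 0.8, "ax": 0, "ay": 0, "az": 0, "hand": 18},
    {"x": 0.42, "y": 0.46, "z": 1.3, "ax": 0, "ay": 0, "az": 0, "hand": 18},
    {"x": 0.42, "y": 0.46, "z": 1.6, "ax": 0, "ay": 0, "az": 0, "hand": 18},
    {"x": 0.42, "y": 0.46, "z": 1.65, "ax": 0, "ay": 0, "az": 0, "hand": 18},
    {"x": 0.42, "y": 0.46, "z": 1.65, "ax": 0, "ay": 0, "az": 0, "hand": 18},
    {"x": 0.42, "y": 0.46, "z": 1.65, "ax": 0, "ay": 0, "az": 0, "hand": 18}
  ]
}}

```text
clock: 11.3
eef_pos: [636.6, -290.7, 53.6]
tcp_rot: [3.14, -0.001, 0.467]
contact_force: [0.5, 0.2, -1.6]
opening: 0.282
grasp_force: 59.5
```

```bash
python3 - <<'E'
from h import *
go(635.9,-289.6,34.7)
E
```

```text
shift [-0.003 -0.025  0.378] az 0 | at [ 636.6 -290.7   53.6] yaw 26.8 tilt [-0.08 -0.07] t 11.3 q [-0.43  0.65  1.58 -0.    0.91  0.67]
```

>>> {"fn": "drive_tool", "kwargs": {
  "plan": [
    {"x": 0, "y": -0.02, "z": 0.15, "ax": 0, "ay": 0, "az": 0, "hand": 18},
    {"x": 0, "y": -0.02, "z": 0.28, "ax": 0, "ay": 0, "az": 0, "hand": 18},
    {"x": 0, "y": -0.02, "z": 0.37, "ax": 0, "ay": 0, "az": 0, "hand": 18},
    {"x": 0, "y": -0.02, "z": 0.37, "ax": 0, "ay": 0, "az": 0, "hand": 18},
    {"x": 0, "y": -0.02, "z": 0.37, "ax": 0, "ay": 0, "az": 0, "hand": 18}
  ]
}}

```text
clock: 11.8
eef_pos: [635.3, -289.6, 34.3]
tcp_rot: [-3.142, -0.0, 0.467]
contact_force: [-1.6, 1.5, 5.1]
opening: 0.283
grasp_force: 60.2
```

>>> {"fn": "drive_tool", "kwargs": {
  "plan": [
    {"x": 0, "y": 0, "z": 0, "ax": 0, "ay": 0, "az": 0, "hand": 40},
    {"x": 0, "y": 0, "z": 0, "ax": 0, "ay": 0, "az": 0, "hand": 60},
    {"x": 0, "y": 0, "z": 0, "ax": 0, "ay": 0, "az": 0, "hand": 60},
    {"x": 0, "y": 0, "z": 0, "ax": 0, "ay": 0, "az": 0, "hand": 60},
    {"x": 0, "y": 0, "z": -0.6, "ax": 0, "ay": 0, "az": 0, "hand": 60},
    {"x": 0, "y": 0, "z": -1.4, "ax": 0, "ay": 0, "az": 0, "hand": 60},
    {"x": 0, "y": 0, "z": -2.0, "ax": 0, "ay": 0, "az": 0, "hand": 60},
    {"x": 0, "y": 0, "z": -2.0, "ax": 0, "ay": 0, "az": 0, "hand": 60}
  ]
}}

```text
clock: 12.6
eef_pos: [638.1, -290.9, 139.0]
tcp_rot: [3.135, -0.005, 0.467]
contact_force: [0.2, -0.1, 0.7]
opening: 0.704
grasp_force: 0.0
```

```bash
python3 - <<'E'
from h import *
cam,im=snap("w7"); show(im,"w7",[(635.9,-289.6,61)],cam)
go(622.5,-161,120,29.8)
E
```

```text
proj [ 636. -290.   61.] [254.6 210.2]
shift [ 0.908 -2.438  0.33 ] az -0.51 | at [ 636.8 -290.3  136.5] yaw 26.7 tilt [-0.21 -0.17] t 12.65 q [-0.43  0.55  1.54 -0.    1.04  0.67]
```

View pics/w7.png

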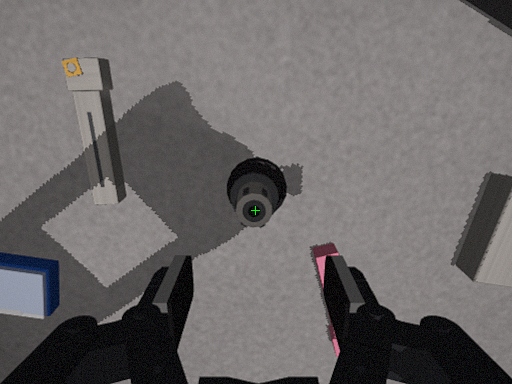

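The small chuck stands upright in its cup at (255,210). Next, the long tool.

>>> {"fn": "drive_tool", "kwargs": {
  "plan": [
    {"x": 0.3, "y": -0.7, "z": 0, "ax": 0, "ay": 0, "az": -0.5, "hand": 60},
    {"x": 0.6, "y": -1.5, "z": 0.1, "ax": 0, "ay": 0, "az": -0.5, "hand": 60},
    {"x": 0.8, "y": -2.1, "z": 0.2, "ax": 0, "ay": 0, "az": -0.5, "hand": 60},
    {"x": 0.9, "y": -2.4, "z": 0.3, "ax": 0, "ay": 0, "az": -0.5, "hand": 60},
    {"x": 0.9, "y": -2.44, "z": 0.3, "ax": 0, "ay": 0, "az": -0.5, "hand": 60},
    {"x": 0.9, "y": -2.44, "z": 0.3, "ax": 0, "ay": 0, "az": -0.5, "hand": 60},
    {"x": 0.9, "y": -2.44, "z": 0.3, "ax": 0, "ay": 0, "az": -0.5, "hand": 60}
  ]
}}

```text
clock: 13.35
eef_pos: [621.0, -161.7, 118.8]
tcp_rot: [3.141, -0.0, 0.518]
contact_force: [0.6, 0.3, -0.1]
opening: 0.702
grasp_force: 0.0
```

```bash
cat >> h.py <<'E'
def bar(x,y,yaw,L,z=20):
    c,s=np.cos(np.radians(yaw)),np.sin(np.radians(yaw)); o=L/2
    return [(x+c*a-s*b,y+s*a+c*b,z) for a,b in [(-o,-10),(-o,10),(o-22,10),(o-22,13),(o,13),(o,-13),(o-22,-13),(o-22,-10)]]
E
python3 - <<'E'
from h import *
cam,im=snap("w8"); big=cv2.resize(im,None,fx=1.5,fy=1.5,interpolation=cv2.INTER_CUBIC)
P=np.array([proj(cam,p) for p in bar(622.5,-161,29.8,110)]); cv2.polylines(big,[np.int32((P+.5)*1.5)],True,(0,255,0),1)
cv2.imwrite("pics/w8.png",big); go(622.5,-161,4,29.8)
E
```

```text
shift [3.400e-02 2.000e-03 2.298e+00] az -0.02 | at [ 621.  -161.8  118.9] yaw 29.7 tilt [-0.04 -0.02] t 13.4 q [-0.26  0.5   1.69 -0.    0.96  0.8 ]
```

View pics/w8.png

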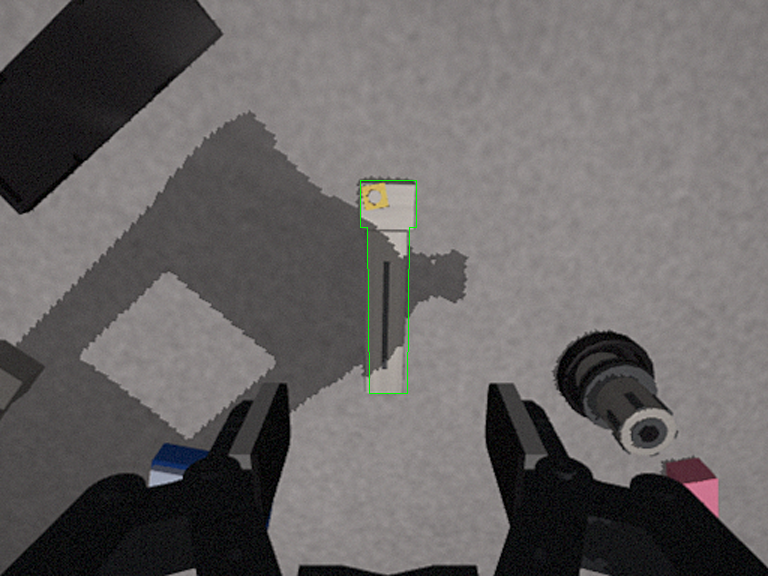

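The outline matches the steel bar within about 1 mm (head at (388,205), end at (388,392)). Descend and grip.

>>> {"fn": "drive_tool", "kwargs": {
  "plan": [
    {"x": 0.02, "y": 0, "z": 0.7, "ax": 0, "ay": 0, "az": 0, "hand": 55},
    {"x": 0.02, "y": 0, "z": 1.4, "ax": 0, "ay": 0, "az": 0, "hand": 50},
    {"x": 0.02, "y": 0, "z": 1.9, "ax": 0, "ay": 0, "az": 0, "hand": 50},
    {"x": 0.02, "y": 0, "z": 2.2, "ax": 0, "ay": 0, "az": 0, "hand": 50},
    {"x": 0.02, "y": 0, "z": 2.28, "ax": 0, "ay": 0, "az": 0, "hand": 50},
    {"x": 0.02, "y": 0, "z": 2.28, "ax": 0, "ay": 0, "az": 0, "hand": 50},
    {"x": 0.02, "y": 0, "z": 2.28, "ax": 0, "ay": 0, "az": 0, "hand": 12},
    {"x": 0.02, "y": 0, "z": 2.28, "ax": 0, "ay": 0, "az": 0, "hand": 12}
  ]
}}

```text
clock: 14.2
eef_pos: [622.4, -160.2, 6.2]
tcp_rot: [3.14, -0.002, 0.519]
contact_force: [0.1, -0.2, 0.1]
opening: 0.254
grasp_force: 0.0
```

>>> {"fn": "drive_tool", "kwargs": {
  "plan": [
    {"x": 0, "y": 0, "z": 0, "ax": 0, "ay": 0, "az": 0, "hand": 12},
    {"x": 0, "y": 0, "z": 0, "ax": 0, "ay": 0, "az": 0, "hand": 12},
    {"x": 0, "y": 0, "z": 0, "ax": 0, "ay": 0, "az": 0, "hand": 12},
    {"x": 0, "y": 0, "z": 0, "ax": 0, "ay": 0, "az": 0, "hand": 12}
  ],
  "grip_force": 70
}}

```text
clock: 14.6
eef_pos: [622.6, -160.2, 6.5]
tcp_rot: [3.14, -0.002, 0.519]
contact_force: [-1.3, -0.3, 6.8]
opening: 0.214
grasp_force: 69.7
```

```bash
python3 - <<'E'
from h import *
go(635.1,11.6,80,-22.8)
E
```

```text
shift [ 1.923 -2.859 -1.471] az 8.76 | at [ 622.6 -160.2    6.5] yaw 29.7 tilt [-0.11 -0.1 ] t 14.6 q [-0.25  0.65  1.73 -0.    0.76  0.8 ]
```

>>> {"fn": "drive_tool", "kwargs": {
  "plan": [
    {"x": 0, "y": 0, "z": -0.5, "ax": 0, "ay": 0, "az": 0, "hand": 12},
    {"x": 0.2, "y": -0.3, "z": -1.1, "ax": 0, "ay": 0, "az": 1.2, "hand": 12},
    {"x": 0.5, "y": -0.75, "z": -1.5, "ax": 0, "ay": 0, "az": 2.5, "hand": 12},
    {"x": 0.8, "y": -1.2, "z": -1.5, "ax": 0, "ay": 0, "az": 3.8, "hand": 12},
    {"x": 1.1, "y": -1.65, "z": -1.5, "ax": 0, "ay": 0, "az": 5.1, "hand": 12},
    {"x": 1.4, "y": -2.1, "z": -1.5, "ax": 0, "ay": 0, "az": 6.4, "hand": 12},
    {"x": 1.7, "y": -2.55, "z": -1.5, "ax": 0, "ay": 0, "az": 7.7, "hand": 12},
    {"x": 1.92, "y": -2.86, "z": -1.5, "ax": 0, "ay": 0, "az": 8.76, "hand": 12}
  ]
}}

```text
clock: 15.4
eef_pos: [633.7, 13.7, 80.2]
tcp_rot: [-3.141, -0.0, -0.403]
contact_force: [-0.0, -0.2, -2.8]
opening: 0.212
grasp_force: 69.0
```

>>> {"fn": "drive_tool", "kwargs": {
  "plan": [
    {"x": 0, "y": 0, "z": 0, "ax": 0, "ay": 0, "az": 0, "hand": 12},
    {"x": 0, "y": 0, "z": 0, "ax": 0, "ay": 0, "az": 0, "hand": 12},
    {"x": 0, "y": 0, "z": 0, "ax": 0, "ay": 0, "az": 0, "hand": 12}
  ]
}}

```text
clock: 15.7
eef_pos: [633.7, 11.2, 79.9]
tcp_rot: [3.141, -0.0, -0.397]
contact_force: [-1.1, -0.8, -2.9]
opening: 0.209
grasp_force: 69.1
```

```bash
cat >> h.py <<'E'
def tray(x,y,yaw,L,z=8,w=25):
    c,s=np.cos(np.radians(yaw)),np.sin(np.radians(yaw)); o=L/2
    return [(x+c*a-s*b,y+s*a+c*b,z) for a,b in [(-o,-w),(-o,w),(o,w),(o,-w)]]
def overlay(im,cam,polys,name,k=1.5):
    big=cv2.resize(im,None,fx=k,fy=k,interpolation=cv2.INTER_CUBIC)
    for q,col in zip(polys,[(0,255,0),(0,0,255)]):
        P=np.array([proj(cam,p) for p in q]); cv2.polylines(big,[np.int32((P+.5)*k)],True,col,1)
    cv2.imwrite(f"pics/{name}.png",big)
E
python3 - <<'E'
from h import *
s=monitor.sense(); p=s["eef_pos"]; w=np.degrees(s["tcp_rot"][2])
cam,im=snap("w9"); overlay(im,cam,[tray(635.1,11.6,-22.8,134),bar(p[0],p[1],w,110,p[2]+14)],"w9"); go(635.1,11.6,10,-22.8)
E
```

```text
shift [ 0.021 -0.021  1.397] az 0.0 | at [633.7  11.1  79.9] yaw -22.8 tilt [-0.01 -0.  ] t 15.75 q [ 0.02  0.54  1.73 -0.    0.88  1.98]
```

View pics/w9.png

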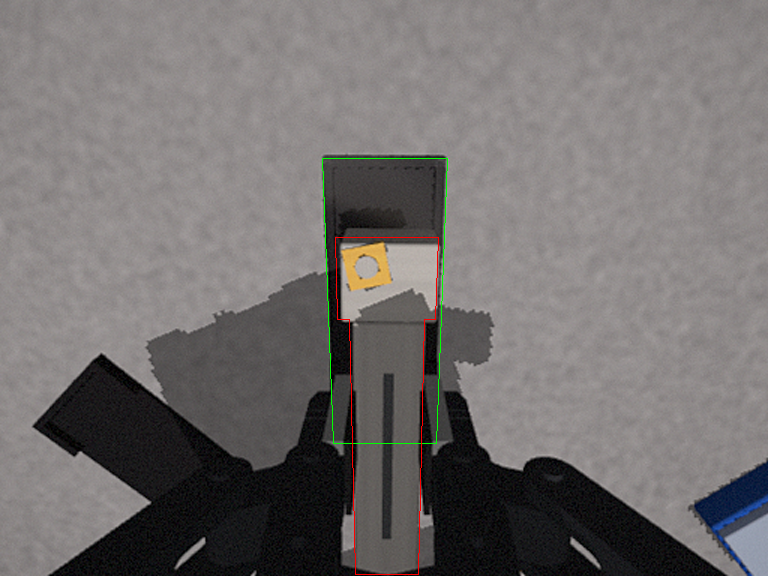

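The tray edge and the bar both line up with the predictions (tray front at row 156, head at 242). Lower it.

>>> {"fn": "drive_tool", "kwargs": {
  "plan": [
    {"x": 0.04, "y": -0.02, "z": 0.4, "ax": 0, "ay": 0, "az": 0, "hand": 12},
    {"x": 0.04, "y": -0.02, "z": 0.8, "ax": 0, "ay": 0, "az": 0, "hand": 12},
    {"x": 0.04, "y": -0.02, "z": 1.1, "ax": 0, "ay": 0, "az": 0, "hand": 12},
    {"x": 0.04, "y": -0.02, "z": 1.25, "ax": 0, "ay": 0, "az": 0, "hand": 12},
    {"x": 0.04, "y": -0.02, "z": 1.33, "ax": 0, "ay": 0, "az": 0, "hand": 12},
    {"x": 0.04, "y": -0.02, "z": 1.38, "ax": 0, "ay": 0, "az": 0, "hand": 12},
    {"x": 0.04, "y": -0.02, "z": 1.4, "ax": 0, "ay": 0, "az": 0, "hand": 12},
    {"x": 0.04, "y": -0.02, "z": 1.4, "ax": 0, "ay": 0, "az": 0, "hand": 12}
  ]
}}

```text
clock: 16.55
eef_pos: [636.4, 12.1, 10.3]
tcp_rot: [-3.141, -0.001, -0.398]
contact_force: [0.3, -0.3, -2.6]
opening: 0.21
grasp_force: 69.1
```

>>> {"fn": "drive_tool", "kwargs": {
  "plan": [
    {"x": 0, "y": 0, "z": 0.02, "ax": 0, "ay": 0, "az": 0, "hand": 12},
    {"x": 0, "y": 0, "z": 0.02, "ax": 0, "ay": 0, "az": 0, "hand": 30},
    {"x": 0, "y": 0, "z": 0.02, "ax": 0, "ay": 0, "az": 0, "hand": 45},
    {"x": 0, "y": 0, "z": 0.02, "ax": 0, "ay": 0, "az": 0, "hand": 45},
    {"x": 0, "y": 0, "z": 0.02, "ax": 0, "ay": 0, "az": 0, "hand": 45},
    {"x": 0, "y": 0, "z": -0.4, "ax": 0, "ay": 0, "az": 0, "hand": 45},
    {"x": 0, "y": 0, "z": -1.1, "ax": 0, "ay": 0, "az": 0, "hand": 50},
    {"x": 0, "y": 0, "z": -2.0, "ax": 0, "ay": 0, "az": 0, "hand": 50}
  ]
}}

```text
clock: 17.35
eef_pos: [634.6, 12.0, 109.2]
tcp_rot: [3.14, 0.003, -0.398]
contact_force: [1.7, 0.0, 0.1]
opening: 0.586
grasp_force: 0.0
```

```bash
python3 - <<'E'
from h import *
cam,im=snap("w10"); overlay(im,cam,[tray(636,12,-22.8,134),bar(636,12,-22.8,110,23)],"w10"); go(450.5,2,105,-14.3)
E
```

```text
shift [-3.404  1.651  0.259] az -1.42 | at [639.4  12.1 118. ] yaw -22.8 tilt [-0.18 -0.4 ] t 17.4 q [0.02 0.49 1.7  0.   0.94 1.99]
```

View pics/w10.png

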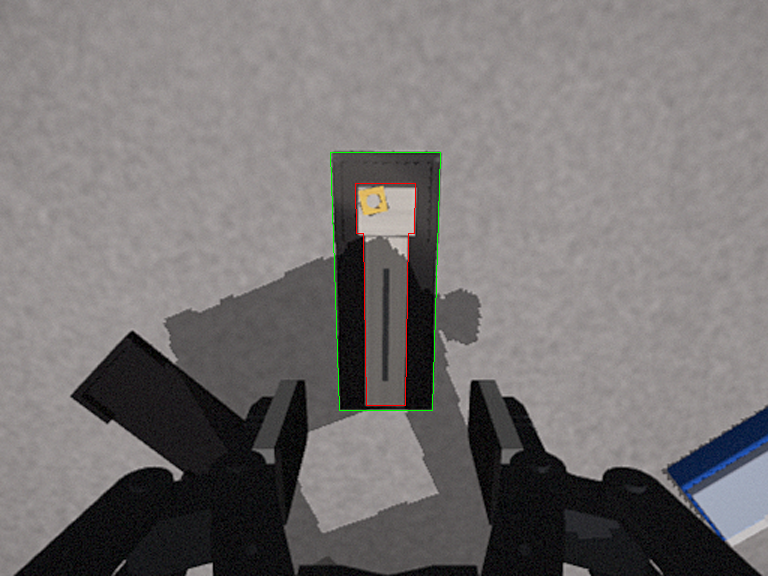

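The long tool lies flat and centred in its tray. Next, the short tool, which I'll measure numerically to save my last picture view.

>>> {"fn": "drive_tool", "kwargs": {
  "plan": [
    {"x": -0.7, "y": 0.35, "z": 0, "ax": 0, "ay": 0, "az": -0.5, "hand": 50},
    {"x": -1.5, "y": 0.75, "z": 0.05, "ax": 0, "ay": 0, "az": -1.0, "hand": 50},
    {"x": -2.3, "y": 1.1, "z": 0.1, "ax": 0, "ay": 0, "az": -1.4, "hand": 50},
    {"x": -3.0, "y": 1.45, "z": 0.2, "ax": 0, "ay": 0, "az": -1.4, "hand": 50},
    {"x": -3.4, "y": 1.65, "z": 0.2, "ax": 0, "ay": 0, "az": -1.4, "hand": 50},
    {"x": -3.4, "y": 1.65, "z": 0.2, "ax": 0, "ay": 0, "az": -1.4, "hand": 50},
    {"x": -3.4, "y": 1.65, "z": 0.2, "ax": 0, "ay": 0, "az": -1.4, "hand": 50},
    {"x": -3.4, "y": 1.65, "z": 0.2, "ax": 0, "ay": 0, "az": -1.4, "hand": 50}
  ]
}}

```text
clock: 18.2
eef_pos: [449.0, 1.9, 100.2]
tcp_rot: [-3.141, -0.002, -0.252]
contact_force: [0.5, 0.4, -0.2]
opening: 0.589
grasp_force: 0.0
```

```bash
python3 - <<'E'
from h import *
cam,im=snap("w11")
# local-contrast outline fit: maximise gradient along predicted outline
g=cv2.GaussianBlur(cv2.cvtColor(im,cv2.COLOR_BGR2GRAY),(0,0),1.5).astype(np.float32); G=np.hypot(cv2.Sobel(g,5,1,0),cv2.Sobel(g,5,0,1)); G=np.minimum(G,100)
def score(p):
    q=bar(*p,75); q=q+[q[0]]; S=[a+(np.array(b)-a)*t for a,b in zip(map(np.array,q),q[1:]) for t in np.linspace(0,1,15)]
    U=np.array([proj(cam,s) for s in S],np.float32); return cv2.remap(G,U[:,0].copy(),U[:,1].copy(),1).mean()
best=max(((score((450.5+a,2+b,-14.3+c)),a,b,c) for a in np.arange(-7,8,1) for b in np.arange(-7,8,1) for c in (-4,-2,0,2,4)))
print(best,"nominal",score((450.5,2,-14.3)),"max G mean",G.mean())
hsv=cv2.cvtColor(im,cv2.COLOR_BGR2HSV); m=cv2.inRange(hsv,(12,110,90),(32,255,255)); ys,xs=np.nonzero(m); print("brass px",np.median(xs),np.median(ys),len(xs),"world",ray(cam,(np.median(xs),np.median(ys)),20).round(1))
x,y,w=450.5+best[1],2+best[2],-14.3+best[3]; go(x,y,6,w); overlay(im,cam,[bar(x,y,w,75)],"w11")
E
```

```text
(np.float32(41.009106), np.int64(7), np.int64(-1), 2) nominal 33.745575 max G mean 15.025197
brass px 251.0 166.0 323 world [478.   -0.8  20. ]
shift [ 0.172 -0.024  1.881] az -0.35 | at [448.9   2.  100. ] yaw -14.4 tilt [-0.02 -0.08] t 18.25 q [0.   0.27 2.11 0.   0.76 1.82]
```

The gradient fit hit the edge of its search range, so I don't trust it. The brass insert at (478,−1) and the top-camera box agree on a centre near (449,2), right under the TCP and within grip tolerance. Descend there.

>>> {"fn": "drive_tool", "kwargs": {
  "plan": [
    {"x": 0, "y": 0, "z": 0.6, "ax": 0, "ay": 0, "az": 0, "hand": 50},
    {"x": 0, "y": 0, "z": 1.2, "ax": 0, "ay": 0, "az": 0, "hand": 50},
    {"x": 0, "y": 0, "z": 1.6, "ax": 0, "ay": 0, "az": 0, "hand": 50},
    {"x": 0, "y": 0, "z": 1.82, "ax": 0, "ay": 0, "az": 0, "hand": 50},
    {"x": 0, "y": 0, "z": 1.88, "ax": 0, "ay": 0, "az": 0, "hand": 50},
    {"x": 0, "y": 0, "z": 1.88, "ax": 0, "ay": 0, "az": 0, "hand": 50},
    {"x": 0, "y": 0, "z": 1.88, "ax": 0, "ay": 0, "az": 0, "hand": 12},
    {"x": 0, "y": 0, "z": 1.88, "ax": 0, "ay": 0, "az": 0, "hand": 12}
  ]
}}

```text
clock: 19.05
eef_pos: [448.2, 1.9, 6.6]
tcp_rot: [-3.141, -0.002, -0.252]
contact_force: [0.0, -0.5, -0.2]
opening: 0.254
grasp_force: 0.2
```

>>> {"fn": "drive_tool", "kwargs": {
  "plan": [
    {"x": 0, "y": 0, "z": 0, "ax": 0, "ay": 0, "az": 0, "hand": 12},
    {"x": 0, "y": 0, "z": 0, "ax": 0, "ay": 0, "az": 0, "hand": 12},
    {"x": 0, "y": 0, "z": 0, "ax": 0, "ay": 0, "az": 0, "hand": 12},
    {"x": 0, "y": 0, "z": 0, "ax": 0, "ay": 0, "az": 0, "hand": 12}
  ]
}}

```text
clock: 19.45
eef_pos: [448.2, 1.9, 6.9]
tcp_rot: [-3.141, -0.002, -0.251]
contact_force: [-1.7, -0.3, 8.1]
opening: 0.217
grasp_force: 67.7
```

```bash
python3 - <<'E'
from h import *
s=monitor.sense();p=s["eef_pos"];w=s["tcp_rot"][2]
cam,im=snap("w12")
hsv=cv2.cvtColor(im,cv2.COLOR_BGR2HSV); m=cv2.inRange(hsv,(12,110,90),(32,255,255)); ys,xs=np.nonzero(m)
b=ray(cam,((xs.min()+xs.max())/2,(ys.min()+ys.max())/2),20)-p; print(len(xs),"brass rel along,left",(np.cos(w)*b[0]+np.sin(w)*b[1]).round(1),(-np.sin(w)*b[0]+np.cos(w)*b[1]).round(1))
go(610.1,148.8,85,21.1)
E
```

```text
524 brass rel along,left 33.6 6.8
shift [ 2.405 -3.65  -1.561] az -5.92 | at [448.2   1.9   6.9] yaw -14.4 tilt [-0.03 -0.11] t 19.5 q [ 0.    0.45  2.16 -0.    0.53  1.82]
```

>>> {"fn": "drive_tool", "kwargs": {
  "plan": [
    {"x": 0, "y": 0, "z": -0.5, "ax": 0, "ay": 0, "az": 0, "hand": 12},
    {"x": 0.1, "y": -0.15, "z": -1.2, "ax": 0, "ay": 0, "az": -0.4, "hand": 12},
    {"x": 0.4, "y": -0.6, "z": -1.7, "ax": 0, "ay": 0, "az": -1.4, "hand": 12},
    {"x": 0.8, "y": -1.2, "z": -1.7, "ax": 0, "ay": 0, "az": -2.6, "hand": 12},
    {"x": 1.2, "y": -1.8, "z": -1.7, "ax": 0, "ay": 0, "az": -3.8, "hand": 12},
    {"x": 1.6, "y": -2.4, "z": -1.7, "ax": 0, "ay": 0, "az": -5.0, "hand": 12},
    {"x": 2.0, "y": -3.05, "z": -1.7, "ax": 0, "ay": 0, "az": -5.9, "hand": 12},
    {"x": 2.38, "y": -3.62, "z": -1.7, "ax": 0, "ay": 0, "az": -5.9, "hand": 12}
  ]
}}

```text
clock: 20.3
eef_pos: [608.8, 149.0, 91.4]
tcp_rot: [3.142, -0.001, 0.37]
contact_force: [1.0, -0.7, -1.5]
opening: 0.212
grasp_force: 68.8
```

>>> {"fn": "drive_tool", "kwargs": {
  "plan": [
    {"x": 0, "y": 0, "z": 0, "ax": 0, "ay": 0, "az": 0, "hand": 12},
    {"x": 0, "y": 0, "z": 0, "ax": 0, "ay": 0, "az": 0, "hand": 12},
    {"x": 0, "y": 0, "z": 0, "ax": 0, "ay": 0, "az": 0, "hand": 12}
  ]
}}

```text
clock: 20.6
eef_pos: [606.5, 146.9, 90.7]
tcp_rot: [-3.142, 0.001, 0.366]
contact_force: [-0.2, 0.6, -1.9]
opening: 0.21
grasp_force: 68.8
```

```bash
python3 - <<'E'
from h import *
s=monitor.sense(); p=s["eef_pos"]; w=s["tcp_rot"][2]; d=np.array([np.cos(w),np.sin(w)])*2.5; wd=np.degrees(w)
cam,im=snap("w13"); overlay(im,cam,[tray(610.1,148.8,21.1,99),bar(p[0]+d[0],p[1]+d[1],wd,75,p[2]+13.5)],"w13"); go(610.1-d[0],148.8-d[1],10,21.1)
E
```

```text
shift [ 0.03  -0.012  1.615] az -0.02 | at [606.6 146.8  90.8] yaw 21.0 tilt [-0.    0.07] t 20.65 q [ 0.24  0.51  1.74 -0.    0.89  1.44]
```

View pics/w13.png

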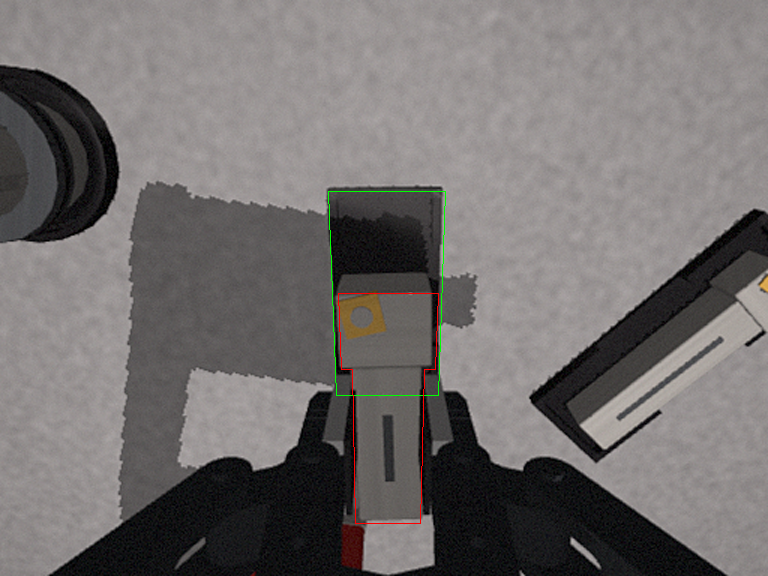

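The short tool is well aligned above its tray (tray front at row 187, predicted 190; bar outline matches). Lower it.

>>> {"fn": "drive_tool", "kwargs": {
  "plan": [
    {"x": 0.05, "y": -0.01, "z": 0.5, "ax": 0, "ay": 0, "az": 0, "hand": 12},
    {"x": 0.05, "y": -0.01, "z": 1.0, "ax": 0, "ay": 0, "az": 0, "hand": 12},
    {"x": 0.05, "y": -0.01, "z": 1.35, "ax": 0, "ay": 0, "az": 0, "hand": 12},
    {"x": 0.05, "y": -0.01, "z": 1.5, "ax": 0, "ay": 0, "az": 0, "hand": 12},
    {"x": 0.05, "y": -0.01, "z": 1.58, "ax": 0, "ay": 0, "az": 0, "hand": 12},
    {"x": 0.05, "y": -0.01, "z": 1.62, "ax": 0, "ay": 0, "az": 0, "hand": 12},
    {"x": 0.05, "y": -0.01, "z": 1.63, "ax": 0, "ay": 0, "az": 0, "hand": 12},
    {"x": 0.05, "y": -0.01, "z": 1.63, "ax": 0, "ay": 0, "az": 0, "hand": 12}
  ]
}}

```text
clock: 21.45
eef_pos: [610.4, 149.0, 10.1]
tcp_rot: [3.141, -0.001, 0.366]
contact_force: [0.3, 0.5, -1.7]
opening: 0.215
grasp_force: 68.8
```

>>> {"fn": "drive_tool", "kwargs": {
  "plan": [
    {"x": 0, "y": 0, "z": 0, "ax": 0, "ay": 0, "az": 0, "hand": 12},
    {"x": 0, "y": 0, "z": 0, "ax": 0, "ay": 0, "az": 0, "hand": 30},
    {"x": 0, "y": 0, "z": 0, "ax": 0, "ay": 0, "az": 0, "hand": 45},
    {"x": 0, "y": 0, "z": 0, "ax": 0, "ay": 0, "az": 0, "hand": 45},
    {"x": 0, "y": 0, "z": 0, "ax": 0, "ay": 0, "az": 0, "hand": 45},
    {"x": 0, "y": 0, "z": -0.4, "ax": 0, "ay": 0, "az": 0, "hand": 45},
    {"x": 0, "y": 0, "z": -1.1, "ax": 0, "ay": 0, "az": 0, "hand": 50},
    {"x": 0, "y": 0, "z": -2.0, "ax": 0, "ay": 0, "az": 0, "hand": 50}
  ]
}}

```text
clock: 22.25
eef_pos: [608.4, 148.6, 108.7]
tcp_rot: [-3.141, 0.004, 0.366]
contact_force: [0.4, -0.2, 0.2]
opening: 0.588
grasp_force: 0.0
```

>>> {"fn": "drive_tool", "kwargs": {
  "plan": [
    {"x": 0, "y": 0, "z": -0.5, "ax": 0, "ay": 0, "az": 0, "hand": 50},
    {"x": 0, "y": 0, "z": -0.5, "ax": 0, "ay": 0, "az": 0, "hand": 50},
    {"x": 0, "y": 0, "z": -0.5, "ax": 0, "ay": 0, "az": 0, "hand": 50},
    {"x": 0, "y": 0, "z": -0.5, "ax": 0, "ay": 0, "az": 0, "hand": 50}
  ]
}}

```text
clock: 22.65
eef_pos: [608.9, 148.8, 133.0]
tcp_rot: [-3.141, 0.002, 0.366]
contact_force: [-0.4, -0.0, 0.3]
opening: 0.586
grasp_force: 0.0
```

```bash
python3 - <<'E'
from h import *
cam,im=snap("w14"); g=cv2.cvtColor(im,cv2.COLOR_BGR2GRAY)
# sample brightness along and across the tray axis at z=23 and brass
hsv=cv2.cvtColor(im,cv2.COLOR_BGR2HSV); m=cv2.inRange(hsv,(12,110,60),(32,255,255)); n,l,st,c=cv2.connectedComponentsWithStats(m)
a=np.radians(21.1)
for i in range(1,n):
    if st[i,4]>60:
        u=(st[i,0]+(st[i,2]-1)/2,st[i,1]+(st[i,3]-1)/2); b=ray(cam,u,23)[:2]-[610.8,149]; print("brass",st[i],"along,left",(b@[np.cos(a),np.sin(a)]).round(1),(b@[-np.sin(a),np.cos(a)]).round(1))
def S(al,le,z=23):
    u=proj(cam,(610.8+al*np.cos(a)-le*np.sin(a),149+al*np.sin(a)+le*np.cos(a),z)); return int(g[int(round(u[1])),int(round(u[0]))])
print("across@0",[(t,S(0,t)) for t in range(-24,25,3)]); print("across@26",[(t,S(26,t)) for t in range(-24,25,3)]); print("along@-4",[(t,S(t,-4)) for t in range(-54,55,4)])
print(monitor.sense()["eef_pos"],monitor.sense()["clock"])
E
```

```text
brass [243 140  17  17 155] along,left 32.8 5.8
brass [468 166  22  18 162] along,left 12.5 -165.9
brass [204 315  15  28 258] along,left -129.3 42.7
across@0 [(-24, 96), (-21, 21), (-18, 23), (-15, 12), (-12, 14), (-9, 76), (-6, 102), (-3, 97), (0, 41), (3, 104), (6, 99), (9, 108), (12, 6), (15, 19), (18, 10), (21, 5), (24, 77)]
across@26 [(-24, 152), (-21, 59), (-18, 56), (-15, 54), (-12, 99), (-9, 100), (-6, 101), (-3, 99), (0, 98), (3, 104), (6, 100), (9, 98), (12, 103), (15, 7), (18, 18), (21, 13), (24, 62)]
along@-4 [(-54, 156), (-50, 151), (-46, 152), (-42, 147), (-38, 25), (-34, 109), (-30, 97), (-26, 97), (-22, 97), (-18, 106), (-14, 99), (-10, 93), (-6, 100), (-2, 103), (2, 97), (6, 99), (10, 95), (14, 101), (18, 80), (22, 105), (26, 103), (30, 100), (34, 98), (38, 102), (42, 62), (46, 69), (50, 76), (54, 149)]
[608.84711156 148.71178696 132.72008278] 22.7
```

The short tool is centred to about 2 mm and lies within its tray. All four tools are placed and the gripper is clear, so I'm handing in.

```bash
python3 -c "
from rig import r
print(r.sign_off())"
```

```text
the job is handed in; nothing more can be done
None
```

I put all four tools in their holders and handed the job in at about 23 s of robot time, without touching the insert box or the magnetic base; the hand-in returned no verdict.

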